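Slide the charger dock into the test station and hold the hold-to-test lever level

TASK

Slide the charger dock along the worktop (push it, do not lift or tip it) into the test station, between the two side rails, until its far long side lies flat against the two stop blocks. Only then press the station's sprung lever down to its middle position, with the lever arm level, never close to its bottom stop (that would damage the contact pins), and keep it there: the program finishes while the robot is still holding the lever level. Leave the other things on the bench where they are.

Things in the scene. Friction and masses are not known exactly. Their poses are not given: they have to be found in the camera images.
- dock: Blue-grey battery charger dock, a loose block 69 mm (its x) by 101 mm (its y) by 48 mm high, 0.24 to 0.48 kg. Origin: centre of its underside, z up. It starts 0.12 to 0.16 m in front of its home place, up to 30 mm to the side and turned up to 0.3 rad against the station. Its +x side is the far one that goes against the stop blocks; home, its x lies along the station's x.
- test_station: Aluminium and grey fixture fixed to the worktop. Origin on the worktop, midway at the front faces of its two stop blocks (40 mm high, each at 20 to 64 mm either side of the middle); x points away from the robot into the blocks, y left, z up. The nest for the dock is the open space in front of the blocks (the dock slides on the worktop). The lever's bracket is at y = +115 mm, left of the nest.
- nest_home (a point): Point on the worktop where the dock's origin belongs (station x = -34 mm, y = 0). Beside it the side rails, 26 mm high, have inner faces 58 mm to either side (8 mm play each side of the dock), from the stop blocks to 50 mm in front of them; then they flare outward, 0.45 rad, to 79 mm in front, where the mouth is about 145 mm wide.
- lever_arm: Sprung lever left of the nest: dark bar 12 mm wide, black ribbed paddle 46 x 40 x 12 mm at the end towards the robot. Origin: on the hinge axis (parallel to the station's y) at station x +50, y +115, height 75 mm. The arm runs along its own -x, z is its upper side. Released, the paddle end is 0.25 rad above level; level is the middle position, marked by a small fixed pointer at its left.
- lever_pad (a point): Centre of the paddle's upper face, where to press: 120 mm from the hinge along the arm and 6 mm above its middle line. It is about 110 mm above the worktop when released, 81 mm when level, 51 mm at the bottom stop.
- hold_lever (a joint): Lever angle in rad: 0 released, growing as the paddle is pressed down; 0.25 is level (the middle position), 0.5 the bottom stop. A spring returns it: at the paddle about 4 N starts it, 7 N holds it level, 10 N the bottom stop. 10 mm of paddle travel is about 0.085 rad.
- relay_loose: Plug-in relay with a clear cover, 22 x 29 x 41 mm, standing loose in front of the lever; leave it. Origin: centre of its underside.
- plug: Round metal connector plug, 49 x 24 x 24 mm, lying loose to the right of the nest; leave it. Origin: at its underside.
- cell: Small battery cell, 15 x 50 x 15 mm, lying loose to the right of the dock; leave it. Origin: at its underside.
- driver_loose: Small green screwdriver, 110 mm long and 11 mm thick, lying loose to the left of the dock; leave it. Origin: at its underside.
Mind the look-alikes: they are no part of the job. Leave any yellow look-alike of the dock alone.

How it is judged:
By the outcome, as a careful person would: the job done as asked, in the order asked, and still so for the second after the job is handed in, while the arm keeps its last pose, push and grip.
It also fails if it takes over 51 s, if anything falls off the work surface, if the arm or the gripper's body presses on something with over 40 N, if the wrist force passes 120 N, or if a joint passes its speed limit or range.

ROBOT

A 7-joint arm with a two-finger parallel gripper is mounted at the origin on a cart in front of the work surface, level with it; the furniture and walls round the work are solid. World frame = base frame: x ahead of the robot, y to its left, z up, the work surface at z = 0. Lengths are in m, angles in rad, forces in N, time in s.
With the tool pointing down it reaches from about 0.375 to 0.925 m from the base axis. Payload 3.1 kg.
Tool frame: the origin (TCP) lies between the finger pads; the fingertips stand 19 mm ahead of it and the grasp point (between the pads) is the TCP; z points along the fingers, y is the line along which they close (so a half turn about z gives the same grasp; the last joint's range is limited). The gripper opens to 85 mm and grips with 20 to 120 N. Pads are 22 mm wide; open, the fingers measure 114 mm over their backs; the gripper's body (76 mm by 85 mm) begins 54 mm behind the grasp point. The pads swing forward as they close: fully open they stand 13 mm farther back than shut.
Start: joints at [-1.201, 0.383, 0.044, 1.598, -0.018, 1.161, -0.05], TCP at [0.293, 0.58, 0.25] pointing down, gripper open.
Joint ranges: [-2.61, 2.61], [-0.41, 2.15], [-1.48, 1.57], [0, 2.5], [-1.57, 4.71], [0.05, 1.97], [-2.85, 2.85]. Speed limits (rad/s): [2.79, 2.79, 3.14, 3.14, 3.14, 3.14, 3.14].

INTERFACE

Orientations are given as a unit quaternion [x, y, z, w].
In Python, from bench import move_ptp, movel, move_j, move_gripper, pause, inverse_kinematics, read_camera, camera_params, MotionError, sign_off, look_for, tip_of, read_time_s, read_qpos, read_joint_vel, read_effort, read_eef_pos, read_tcp_rot, read_ft_force, read_ft_torque, read_finger_gap, read_grasp_force gives the robot as it stands. Calls block until the motion is done:
- move_ptp(position, orientation): joint-space move of the TCP to a pose.
- movel(position, orientation=None, speed=0.15): straight line of the TCP; orientation=None keeps the orientation; speed is the mean speed in m/s.
- move_j(angles): joint-space move.
- move_gripper(opening, effort=None): finger opening in m; effort is the grip in N (None keeps the last); returns when the fingers have stopped.
- pause(seconds).
- inverse_kinematics(position, orientation): joint angles nearest the present ones, or None.
- read_camera(name): name is "scene" or "top" or "wrist"; returns the picture (420x560x3 uint8, red, green, blue); there is no depth.
- camera_params(name): a dict with "K" (3x3 intrinsics, pixels), "camera_from_world" (4x4, takes a point from world to camera coordinates). Camera axes: x right, y down, z forward; pixel columns grow to the right and rows downward; lengths in m; the calibration is good to about 2 mm. A picture is of the moment at which its call begins: read the wrist's pose just before it. camera_params takes no time and is no camera call; for the wrist camera it gives the pose at the moment of the call.
A pose or a line that the arm cannot do raises MotionError and nothing moves.
- sign_off(): hands the job in; it is judged then, once.
Trained networks look in the newest picture that a camera, given by its name, has taken for a name from the list of things; names that differ only in an ending like _2 or _b are one class to them, and where a whole thing is asked for, a point or a joint stands for the part that bears it (a point fixed in the world has none). Each returns a list of dicts, best first, with "confidence" (0 to 1); they miss things now and then, are a little off and sometimes report something else, mostly with a low value. They report only what shows in the picture. A call takes as long as a camera call. They do not tell look-alikes from the thing itself.
- look_for(camera, name): "at" ([column, row] in pixels, amid what is visible of it).
- tip_of(camera, name): "at" ([column, row] in pixels: a listed point, or the origin of a listed thing).
Readings, each from a call of its own:
- read_time_s(): time.
- read_qpos(): joint angles.
- read_joint_vel(): joint speeds.
- read_effort(): joint torques, N m.
- read_eef_pos(): TCP position.
- read_tcp_rot(): TCP orientation.
- read_ft_force(): force on the tool from outside, world axes, zero at the start.
- read_ft_torque(): the same for the moment, N m.
- read_finger_gap(): finger opening in m.
- read_grasp_force(): force on a finger pad.
Only numpy, scipy, OpenCV 4.12 (cv2) and the standard library are available. Lean on these libraries where they do the work, as an engineer would, in place of code of your own. Each camera call takes 0.05 s, during which the arm holds its last target. There are 200 camera calls.

## Working session

There is one attempt and no reset: what is moved stays moved. The work goes in short steps, each a Python script; the robot and the scene stay as the last script left them, time stands still between calls to the robot, and variables do not carry over. Pictures are saved under pics/ and viewed, at most 10 in all, crops included, and the job is handed in when it is done.

```bash
mkdir -p pics
cat > h.py <<'E'
import numpy as np, cv2
from bench import *
def ray(cam,uv,z):
    p=camera_params(cam);K=np.array(p["K"]);T=np.array(p["camera_from_world"])
    d=T[:3,:3].T@np.linalg.inv(K)@np.array([uv[0],uv[1],1.]);c=-T[:3,:3].T@T[:3,3]
    return c+d*(z-c[2])/d[2]
def proj(cam,P):
    p=camera_params(cam);K=np.array(p["K"]);T=np.array(p["camera_from_world"])
    q=(T[:3,:3]@np.atleast_2d(P).T).T+T[:3,3];q=q@K.T
    return q[:,:2]/q[:,2:]
def save(cam,n):
    im=np.asarray(read_camera(cam));cv2.imwrite(f"pics/{n}.png",im[:,:,::-1]);return im
E
python3 - <<'E'
from h import *
a=save("scene","s1");b=save("top","t1")
print(read_time_s(),read_tcp_rot())
for cam in("scene","top"):
    p=camera_params(cam);T=np.array(p["camera_from_world"]);print(cam,np.round(-T[:3,:3].T@T[:3,3],3),np.round(p["K"],1).tolist())
    for n in["dock","test_station","nest_home","lever_arm","lever_pad","relay_loose","plug","cell","driver_loose"]:
        for f in(look_for,tip_of):
            if f is look_for and n=="nest_home":continue
            try:
                for r in f(cam,n)[:3]:print(f.__name__,n,np.round(r["at"],1),round(r["confidence"],2),np.round(ray(cam,r["at"],{'lever_arm':.075,'lever_pad':.11}.get(n,0)),3)[:2])
            except Exception as e:print(n,e)
E
```

```text
0.1 [ 2.31717972e-01  9.72782248e-01 -1.19844876e-03 -2.06436095e-04]
scene [ 0.065 -0.705  0.706] [[483.0, 0.0, 283.3], [0.0, 483.0, 202.2], [0.0, 0.0, 1.0]]
call dock [209.3 238.1] 0.6 [ 0.482 -0.087]
call dock [265.1 183.5] 0.6 [ 0.695 -0.036]
call dock [304.  359.4] 0.59 [ 0.409 -0.422]
call dock [305.3 367.5] 0.87 [ 0.4   -0.433]
call dock [208.2 245.2] 0.69 [ 0.467 -0.102]
call test_station [264.8 183. ] 0.65 [ 0.696 -0.034]
call test_station [275.  202.7] 0.88 [ 0.66  -0.104]
call nest_home [264.6 213.2] 0.64 [ 0.619 -0.113]
call lever_arm [228.9 151.8] 0.9 [0.653 0.04 ]
call lever_arm [264.4 143.8] 0.66 [0.735 0.005]
call lever_pad [228.1 153.9] 0.91 [ 0.614 -0.006]
call lever_pad [220.8 150.7] 0.91 [0.611 0.015]
call relay_loose [185.4 192.9] 0.75 [0.539 0.071]
call relay_loose [265.3 182.9] 0.22 [ 0.697 -0.035]
call relay_loose [187.2 198.8] 0.53 [0.529 0.05 ]
call plug [284.  238.4] 0.76 [ 0.591 -0.2  ]
call plug [287.  243.4] 0.71 [ 0.585 -0.215]
call cell [247.5 275.4] 0.56 [ 0.468 -0.221]
call cell [246.4 273.9] 0.46 [ 0.469 -0.216]
call driver_loose [142.7 219.7] 0.63 
[... 591 characters left out ...]
.7 180.1] 0.58 [0.632 0.008]
call lever_arm [203.2 144.2] 0.79 [ 0.727 -0.005]
call lever_arm [238.5 172.9] 0.47 [ 0.653 -0.099]
call lever_pad [192.8 180.2] 0.87 [0.627 0.012]
call lever_pad [192.  185.1] 0.67 [0.615 0.014]
call relay_loose [179.6 213.3] 0.52 [0.549 0.065]
call relay_loose [180.9 217.2] 0.55 [0.538 0.061]
call relay_loose [189.2 186.5] 0.43 [0.624 0.041]
call plug [275.7 202.3] 0.45 [ 0.585 -0.199]
call plug [278.4 196.9] 0.57 [ 0.6   -0.206]
call plug [240.6 180.7] 0.18 [ 0.643 -0.101]
call cell [196.1 179.7] 0.48 [0.643 0.022]
call cell [279.  244.5] 0.63 [ 0.469 -0.21 ]
call driver_loose [277.6 242.3] 0.7 [ 0.475 -0.206]
call driver_loose [181.2 250.6] 0.56 [0.447 0.057]
```

View pics/t1.png

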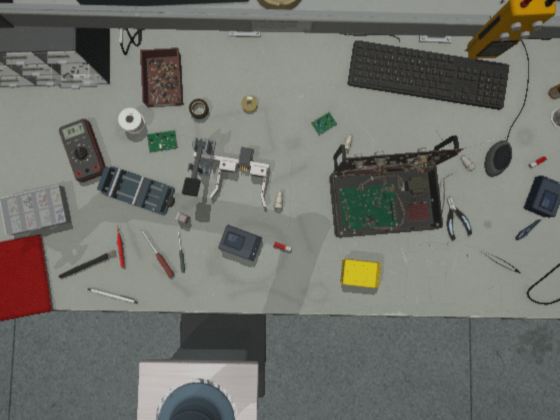

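View pics/s1.png

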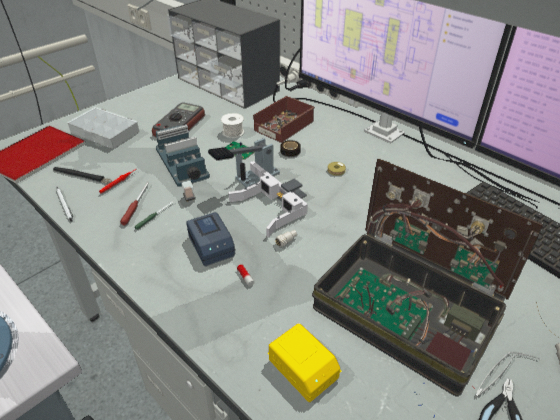

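The dock candidates in the top picture are:
- blue-grey block at (240,242), directly in front of the station
- yellow look-alike at (360,272)
- dark blue block at (545,196), far right

The one at (240,242) fits: right colour, and about 0.15 m in front of the nest. I'll confirm it in an enlarged crop with a wireframe overlay.

```bash
cat >> h.py <<'E'
def rot(t):return np.array([[np.cos(t),-np.sin(t)],[np.sin(t),np.cos(t)]])
def place(pose,pts):
    pts=np.atleast_2d(np.array(pts,float));o=pts.copy();o[:,:2]=pts[:,:2]@rot(pose[2]).T+pose[:2];return o
def box(x0,x1,y0,y1,z0,z1):return np.array([[x,y,z] for z in(z0,z1) for x,y in((x0,y0),(x1,y0),(x1,y1),(x0,y1))])
def dockmask(im,c,r=45):
    hsv=cv2.cvtColor(np.ascontiguousarray(im),cv2.COLOR_RGB2HSV)
    m=((hsv[:,:,0]>100)&(hsv[:,:,0]<130)&(hsv[:,:,1]>55)).astype(np.uint8)
    m=cv2.morphologyEx(m,cv2.MORPH_CLOSE,np.ones((5,5),np.uint8))
    n,l,s,ce=cv2.connectedComponentsWithStats(m)
    k=min((i for i in range(1,n) if s[i,4]>150),key=lambda i:np.hypot(*(ce[i]-c)))
    return (l==k).astype(np.uint8)
def fitdock(masks,x0):
    from scipy.optimize import minimize
    def cost(v):
        J=0
        for cam,m in masks.items():
            h=cv2.convexHull(proj(cam,place(v*[1,1,3],box(-.0345,.0345,-.0505,.0505,0,.048))).astype(np.float32))
            q=np.zeros((420*4,560*4),np.uint8);cv2.fillConvexPoly(q,np.round((h+.5)*64-8).astype(int),1,shift=4)
            M=cv2.resize(m,None,fx=4,fy=4,interpolation=cv2.INTER_NEAREST);J+=1-(q&M).sum()/(q|M).sum()
        return J
    s=np.array([1,1,3.]);b=minimize(cost,np.array(x0)/s,method="Nelder-Mead",options=dict(initial_simplex=[np.array(x0)/s+d for d in([0,0,0],[.015,0,0],[0,.015,0],[0,0,.06])],xatol=2e-4,fatol=1e-4))
    return b.x*s,b.fun
def wire(im,cam,pose,P,col,k,o):
    q=((proj(cam,place(pose,P))-o+.5)*k).astype(int)
    for i in range(4):
        for a,b in((i,(i+1)%4),(i+4,(i+1)%4+4),(i,i+4)):cv2.line(im,q[a].tolist(),q[b].tolist(),col,1)
ST=[box(0,.02,20e-3,64e-3,0,.04),box(0,.02,-64e-3,-20e-3,0,.04),box(-.05,0,.058,.064,0,.026),box(-.05,0,-.064,-.058,0,.026)]
D=box(-.0345,.0345,-.0505,.0505,0,.048)
E
cat > a.py <<'E'
from h import *
S=np.array([.655,-.105,-.2])
ms={};ims={}
for cam,f,c in(("scene","s1",(209,238)),("top","t1",(240,242))):
    im=cv2.imread(f"pics/{f}.png")[:,:,::-1];ims[cam]=im;ms[cam]=dockmask(im,c);print(cam,ms[cam].sum())
for t in(-.1,-.3,-.5):
    d,c=fitdock(ms,[.472,-.1,t]);print(d,c)
    if t==-.1 or c<best[1]:best=(d,c)
out=[]
for cam,o,k in(("scene",(150,120),4),("top",(170,130),4)):
    w,h=(160,150) if cam=="scene" else (120,150)
    a=cv2.resize(ims[cam][o[1]:o[1]+h,o[0]:o[0]+w,::-1],None,fx=k,fy=k,interpolation=cv2.INTER_CUBIC)
    k_=a.copy();wire(k_,cam,best[0],D,(0,0,255),k,o)
    for P in ST:wire(k_,cam,S,P,(0,255,0),k,o)
    out.append(k_)
cv2.imwrite("pics/o1.png",cv2.resize(np.hstack(out),(800,429),interpolation=cv2.INTER_AREA))
E
python3 a.py
```

```text
scene 771
top 2051
[ 0.47151508 -0.1044742  -0.41517018] 1.601502785334888
[ 0.47127315 -0.10423752 -0.41128052] 1.6019913363936122
[ 0.47151119 -0.10446431 -0.41489951] 1.601451153148484
```

View pics/o1.png

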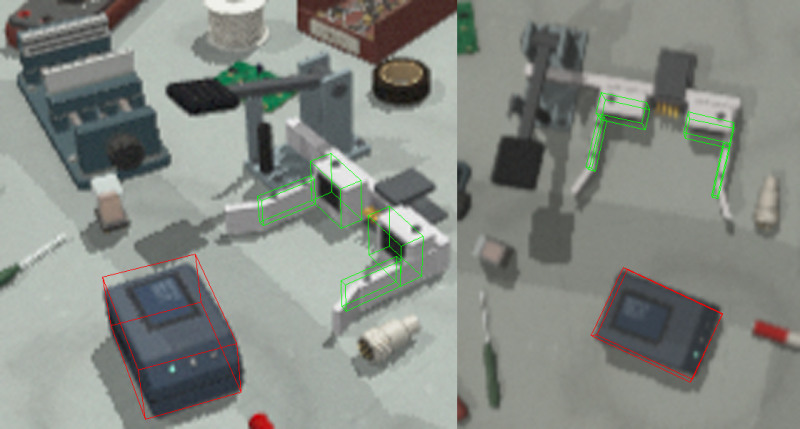

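The crop confirms it: the blue-grey dock with a display, in front of the station mouth, is ours. The overlay is rough, so I'll move up and use the wrist camera for a precise look.

```bash
cat >> h.py <<'E'
def down(psi,flip=True):
    a=(psi+(np.pi if flip else 0))/2;return [float(np.cos(a)),float(np.sin(a)),0.,0.]
E
python3 - <<'E'
from h import *
from scipy.spatial.transform import Rotation as R
T=np.array(camera_params("wrist")["camera_from_world"]);Rt=R.from_quat(read_tcp_rot()).as_matrix()
C=-T[:3,:3].T@T[:3,3];print("cam in tool",np.round(Rt.T@(C-read_eef_pos()),3),"axes",np.round(Rt.T@T[:3,:3].T,2).tolist())
for f in(True,False):
    q=inverse_kinematics([.48,-.1,.38],down(-.2,f));print(f,None if q is None else np.round(q,2))
f=True if inverse_kinematics([.48,-.1,.38],down(-.2,True)) is not None else False
move_ptp([.48,-.1,.38],down(-.2,f));print(read_time_s())
save("wrist","w1");p=camera_params("wrist");np.savez("w1",K=p["K"],T=p["camera_from_world"])
for n in("dock","test_station","nest_home","lever_pad","lever_arm"):
    for r in tip_of("wrist",n)[:2]:print(n,np.round(r["at"],1),round(r["confidence"],2),np.round(ray("wrist",r["at"],{'lever_arm':.075,'lever_pad':.11}.get(n,0)),3)[:2])
E
```

```text
cam in tool [ 0.07  -0.001 -0.124] axes [[0.0, -0.96, -0.28], [1.0, 0.0, -0.0], [0.0, -0.28, 0.96]]
True [-0.7  -0.07  0.8   1.83  0.05  1.36  1.46]
False [-0.72 -0.07  0.81  1.83  0.05  1.36 -1.69]
4.3417
dock [ 58.6 149.6] 0.83 [ 0.395 -0.432]
dock [275.4 158.2] 0.72 [ 0.473 -0.106]
test_station [293.9 265.6] 0.71 [ 0.659 -0.112]
lever_pad [384.3 255.8] 0.71 [0.615 0.013]
lever_arm [374.4 314. ] 0.63 [ 0.726 -0.003]
```

View pics/w1.png

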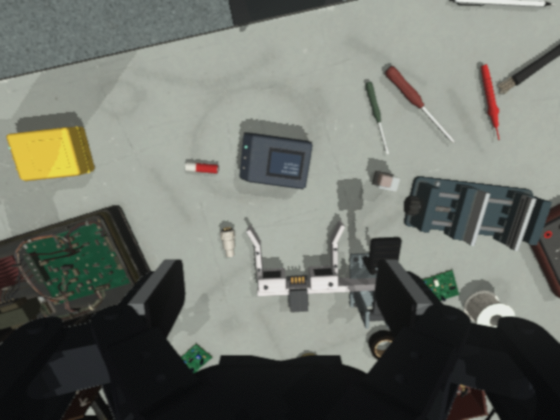

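The wrist picture shows the dock at (275,160), the station's blocks and rails around (298,265) and the paddle at (385,253). Next I'll refine both poses.

```bash
cat >> h.py <<'E'
def gcmask(im,cam,pose):
    h=cv2.convexHull(proj(cam,place(pose,D)).astype(np.float32)).astype(int)
    a=np.zeros(im.shape[:2],np.uint8);cv2.fillConvexPoly(a,h,1)
    m=np.where(cv2.dilate(a,np.ones((15,15)))>0,2,0).astype(np.uint8);m[a>0]=3;m[cv2.erode(a,np.ones((9,9)))>0]=1
    far=cv2.dilate(a,np.ones((41,41)));b=im[:,:,::-1].copy()
    r=cv2.boundingRect(far);x,y,w,hh=r
    mm=m[y:y+hh,x:x+w].copy();cv2.grabCut(b[y:y+hh,x:x+w].copy(),mm,None,np.zeros((1,65)),np.zeros((1,65)),4,cv2.GC_INIT_WITH_MASK)
    o=np.zeros_like(a);o[y:y+hh,x:x+w]=(mm%2==1);return cv2.morphologyEx(o,cv2.MORPH_OPEN,np.ones((3,3),np.uint8))
E
python3 - <<'E'
from h import *
ims={c:cv2.imread(f"pics/{f}.png")[:,:,::-1] for c,f in(("scene","s1"),("top","t1"),("wrist","w1"))}
d0=[.473,-.104,-.3]
ms={c:gcmask(im,c,d0) for c,im in ims.items()}
d,c=fitdock(ms,d0);print(d,c)
for k in ms:print(k,ms[k].sum(),*fitdock({k:ms[k]},d0))
S=np.array([.659,-.109,-.2])
ST+= [box(-.079,-.05,.058,.064,0,.026)]
k=4;o=(215,115);a=cv2.resize(ims["wrist"][115:300,215:415,::-1],None,fx=k,fy=k,interpolation=cv2.INTER_CUBIC)
wire(a,"wrist",d,D,(0,0,255),k,o)
for P in ST[:4]:wire(a,"wrist",S,P,(0,255,0),k,o)
cv2.imwrite("pics/o2.png",cv2.resize(a,(640,592)))
k=5;o=(215,130);b=cv2.resize(ims["scene"][130:250,205:325,::-1],None,fx=k,fy=k,interpolation=cv2.INTER_CUBIC)
E
```

```text
[ 0.47103505 -0.10866383 -0.33917883] 0.3833181701284242
scene 1888 [ 0.46656626 -0.11346166 -0.37700857] 0.07566094978639093
top 1285 [ 0.46643316 -0.10665195 -0.4475115 ] 0.1957679643618051
wrist 3527 [ 0.47188794 -0.10866471 -0.32505898] 0.05255420180137549
```

View pics/o2.png

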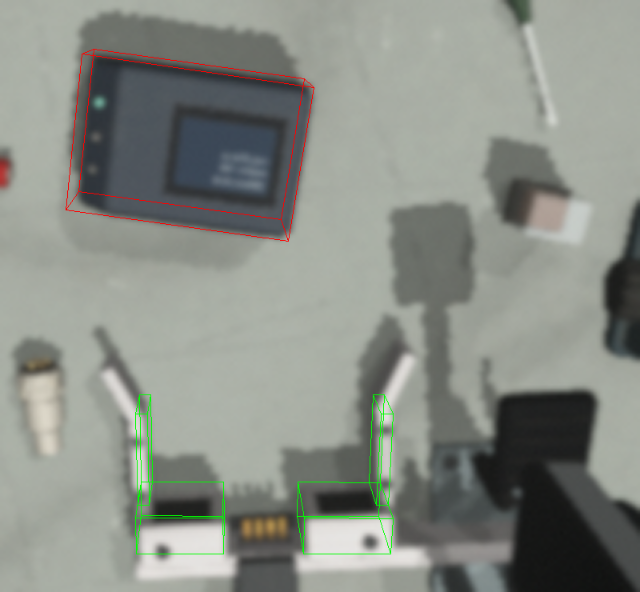

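The station overlay fits to about 1 mm, at roughly (0.659, -0.109) with yaw about -0.175. The dock is at (0.472, -0.109, -0.33), which puts it 33 mm to the right and turned -0.155 relative to the station. A push from behind would have to be too oblique. I'll hold the dock lightly across its 69 mm side at constant height and slide it into the mouth, then release it and push it straight home.

```bash
cat >> h.py <<'E'
S0=np.array([.6595,-.109,-.175]);D0=np.array([.472,-.109,-.33])
def W(x,y,S=S0):return place(S,[[x,y,0]])[0,:2]
E
python3 - <<'E'
from h import *
z=.031
q0=np.array(read_qpos());best=None
for s in(1,-1):
    q=inverse_kinematics([*D0[:2],z],down(D0[2]+s*np.pi/2,False));print(s,None if q is None else np.round(q,2))
    if q is not None:
        c=abs(np.array(q)-q0).max()
        if best is None or c<best[0]:best=(c,s)
s=best[1];o=lambda y:down(y+s*np.pi/2,False)
move_gripper(.085)
move_ptp([*D0[:2],.16],o(D0[2]))
movel([*D0[:2],z],speed=.1);print("down",read_eef_pos(),read_ft_force())
move_gripper(.06,20);print("gap",read_finger_gap(),read_grasp_force(),read_ft_force())
e=W(-.034-.048,0)
# waypointed slide, constant height
for f in np.linspace(0,1,4)[1:]:
    movel([*(D0[:2]+(e-D0[:2])*f),z],o(D0[2]+(S0[2]-D0[2])*f),speed=.05)
    print(np.round(read_eef_pos(),4),np.round(read_ft_force(),1),round(read_finger_gap(),4))
move_gripper(.085);print(read_ft_force())
movel([*e,.16],speed=.15)
b=W(-.034-.17,0);move_ptp([*b,.22],down(S0[2],True))
save("wrist","w2");save("top","t2");save("scene","s2");p=camera_params("wrist")
ims={c:cv2.imread(f"pics/{f}.png")[:,:,::-1] for c,f in(("scene","s2"),("top","t2"),("wrist","w2"))}
d0=[*e,S0[2]]
for k in("scene","wrist"):
    m=gcmask(ims[k],k,d0);print(k,m.sum(),*fitdock({k:m},d0))
print(e,read_time_s())
for n in("dock","test_station"):
    for r in tip_of("wrist",n)[:2]:print(n,np.round(r["at"],1),round(r["confidence"],2),np.round(ray("wrist",r["at"],0),3)[:2])
a=cv2.resize(ims["wrist"],(800,600),interpolation=cv2.INTER_CUBIC)[:,:,::-1].copy();k=800/560
wire(a,"wrist",d0,D,(0,0,255),k,(0,0))
for P in ST:wire(a,"wrist",S0,P,(0,255,0),k,(0,0))
cv2.imwrite("pics/o3.png",a)
E
```

```text
1 [-0.48  0.51  0.72  2.16 -0.56  0.66  0.3 ]
-1 [ 0.49  0.44 -0.39  2.11  0.27  0.64  2.72]
down [ 0.47265429 -0.10912848  0.03157694] [-0.1532685  -0.60539691  0.22469984]
gap 0.06756149045210799 25.100869238376617 [-1.17318365  1.25500092  5.21209421]
[ 0.5034 -0.1055  0.0312] [-7.  -1.3 11.6] 0.0676
[ 0.5389 -0.1009  0.0312] [-7.4 -1.9 13. ] 0.0677
[ 0.5747 -0.0962  0.0312] [-6.8 -1.1 11.7] 0.0677
[ 0.11915062 -1.11647895 -0.53853524]
scene 1731 [ 0.56851292 -0.1006445  -0.26515481] 0.11025318133616113
wrist 7437 [ 0.57797288 -0.09216368 -0.17070229] 0.08787919902312102
[ 0.57875242 -0.09472313] 13.175
dock [281.3 278.5] 0.98 [ 0.573 -0.093]
test_station [280.4 343.7] 0.55 [ 0.662 -0.11 ]
```

View pics/o3.png

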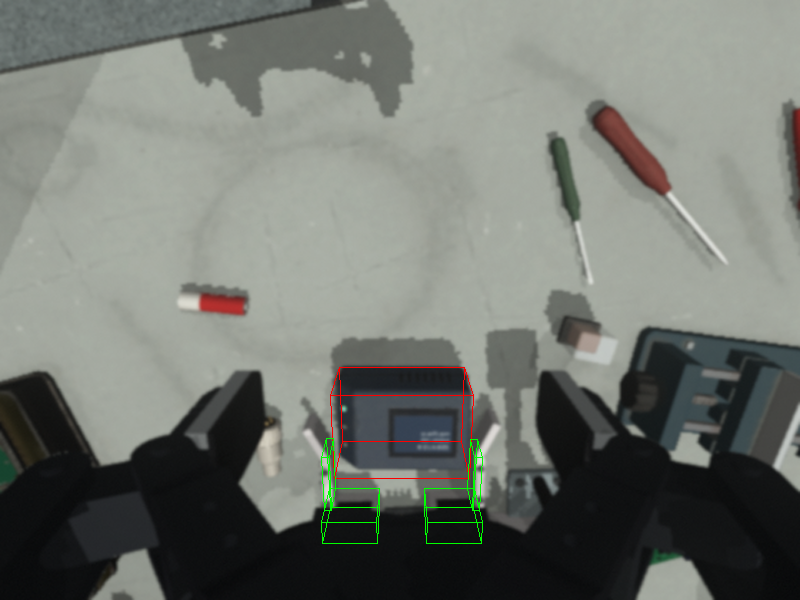

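The dock sits square in the mouth at about (0.574, -0.094), near the red wireframe, and clear of both rails. Next I'll push it straight home with two fingers, stopping on force.

Run:
```python
from h import *
q=down(S0[2],True);ux=np.array([np.cos(S0[2]),np.sin(S0[2])])
move_gripper(.055)
z=.034
move_ptp([*W(-.155,0),.10],q);movel([*W(-.155,0),z],speed=.12)
f0=np.array(read_ft_force())[:2]@ux
loc=lambda:(np.array(read_eef_pos())[:2]-S0[:2])@ux
movel([*W(-.098,0),z],speed=.06);print("mid",np.round(loc(),4),np.array(read_ft_force())[:2]@ux-f0)
x=-.098
while x<-.066:
    x+=.002;movel([*W(x,0),z],speed=.04)
    f=np.array(read_ft_force())[:2]@ux-f0;print(round(x,3),round(loc(),4),round(f,1))
    if f<-16:break
print(read_time_s(),read_ft_force(),read_ft_torque())
save("top","t3");save("scene","s3")
a=cv2.resize(cv2.imread("pics/s3.png")[120:270,170:330],None,fx=3.5,fy=3.5,interpolation=cv2.INTER_CUBIC)
cv2.imwrite("pics/c3.png",a)
```

```text
mid -0.0974 0.328980108180768
-0.096 -0.0964 -0.8
-0.094 -0.0942 -2.2
-0.092 -0.0917 -0.4
-0.09 -0.0895 -1.0
-0.088 -0.0875 -0.2
-0.086 -0.0856 -0.9
-0.084 -0.0836 0.2
-0.082 -0.0816 -0.6
-0.08 -0.0796 -1.4
-0.078 -0.0794 -4.7
-0.076 -0.0793 -7.4
-0.074 -0.0792 -10.9
-0.072 -0.0791 -14.6
-0.07 -0.0791 -16.6
19.5667 [-16.57863059   3.06186997  12.95743889] [0.9537258  3.17627886 0.50245573]
```

View pics/c3.png

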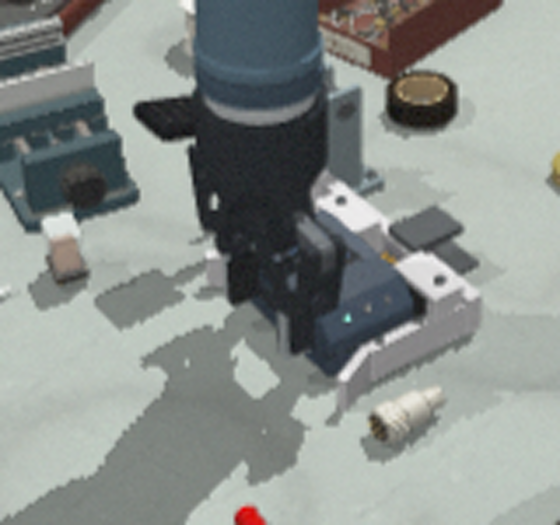

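The push force rose from -1.4 to -16.6 N at TCP x = -0.0794 in station coordinates. The expected contact was -0.0795, and the crop shows the dock's far side against the blocks. I'll retreat and move above the paddle, then check the dock before pressing.

Run:
```python
from h import *
q=down(S0[2],True)
movel([*W(-.12,0),.034],speed=.08);movel([*W(-.13,0),.2],speed=.15)
save("wrist","w4");T=camera_params("wrist")
H=np.array([*W(-.034,0),S0[2]])
im=cv2.imread("pics/w4.png")[:,:,::-1]
m=gcmask(im,"wrist",H);print("wrist dock",*fitdock({"wrist":m},H),"home",H)
a=im[150:420,130:430,::-1];a=cv2.resize(a,None,fx=2,fy=2,interpolation=cv2.INTER_CUBIC)
move_gripper(0.0)
P=W(-.068,.115);move_ptp([*P,.20],q)
save("scene","s4")
m=lambda:None
im=cv2.imread("pics/s4.png")[:,:,::-1]
b=cv2.resize(im[110:270,190:330,::-1],None,fx=540/160,fy=540/160,interpolation=cv2.INTER_CUBIC)
wire(b,"scene",H,D,(0,0,255),540/160,(190,110))
a=cv2.resize(a,(330,540*330//600*1));c=np.zeros((540,330,3),np.uint8);c[:a.shape[0]]=a
cv2.imwrite("pics/c4.png",np.hstack([b,c]));print(read_time_s(),read_ft_force(),read_finger_gap())
```

```text
wrist dock [ 0.62848823 -0.10194138 -0.17652799] 0.10238442492283684 home [ 0.6260193  -0.10308032 -0.175     ]
22.95 [ 0.3321585  -0.34755081  0.23761973] 0.0002153008548323907
```

View pics/c4.png

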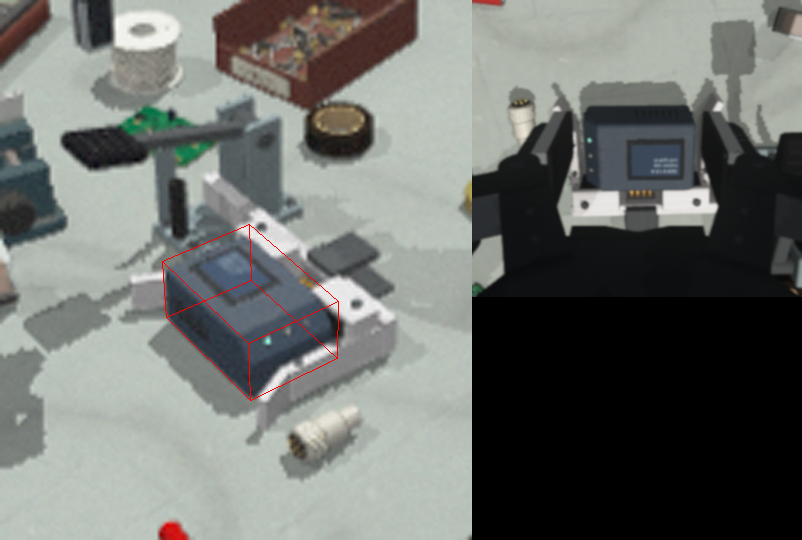

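The dock is home: it is flush with both blocks, square to them, and on the wireframe. The dark shape at (95,20) is the closed fingertips above the paddle at (105,145). Now I'll press the lever in small steps, watching force and height.

Run:
```python
from h import *
P=W(-.068,.115);f0=read_ft_force()[2]
movel([*P,.145],speed=.1);print(read_eef_pos(),read_ft_force()[2]-f0)
z=.145
while z>.1005:
    z-=.003 if z>.109 else .0015
    movel([*P,z],speed=.03);f=read_ft_force()[2]-f0;e=read_eef_pos()[2];print(round(z,4),round(e,4),round(f,2))
    if f>7.6 or e<.1:break
print(read_time_s(),read_ft_force())
save("scene","s5")
L=lambda th,x,zz:place(S0,[[.05-x*np.cos(th)+zz*np.sin(th),.115,.075+x*np.sin(th)+zz*np.cos(th)]])[0]
for r in tip_of("scene","lever_pad")[:1]:print("pad",r)
print([ (t,proj("scene",L(t,.12,.006))[0]) for t in(.25,.05,0,-.05)])
k=6;o=(190,120);b=cv2.resize(cv2.imread("pics/s5.png")[120:210,190:320],None,fx=k,fy=k,interpolation=cv2.INTER_CUBIC)
for t,c in((0,(0,0,255)),(.08,(0,255,0)),(-.08,(255,0,0))):
    p=((proj("scene",[L(t,.0,0),L(t,.143,0)])-o+.5)*k).astype(int);cv2.line(b,p[0].tolist(),p[1].tolist(),c,1)
cv2.imwrite("pics/c5.png",b)
```

```text
[0.61279604 0.01572008 0.14522571] 0.019794977381531798
0.142 0.1425 -1.02
0.139 0.1388 0.71
0.136 0.1357 -0.62
0.133 0.1327 0.23
0.13 0.1305 3.05
0.127 0.1272 3.52
0.124 0.124 1.82
0.121 0.121 4.36
0.118 0.118 3.6
0.115 0.115 4.57
0.112 0.1121 5.58
0.109 0.1091 4.66
0.1075 0.1076 5.02
0.106 0.1061 5.45
0.1045 0.1046 5.41
0.103 0.1031 5.75
0.1015 0.1015 5.85
0.1 0.1001 7.58
28.15 [-2.86665271  0.3552696   7.81377287]
pad {'at': [218.7, 163.8], 'confidence': 0.59}
[(0.25, array([222.14676461, 149.51315855])), (0.05, array([221.11643748, 158.98499916])), (0, array([221.15287677, 161.24859708])), (-0.05, array([221.30495713, 163.45788281]))]
```

View pics/c5.png

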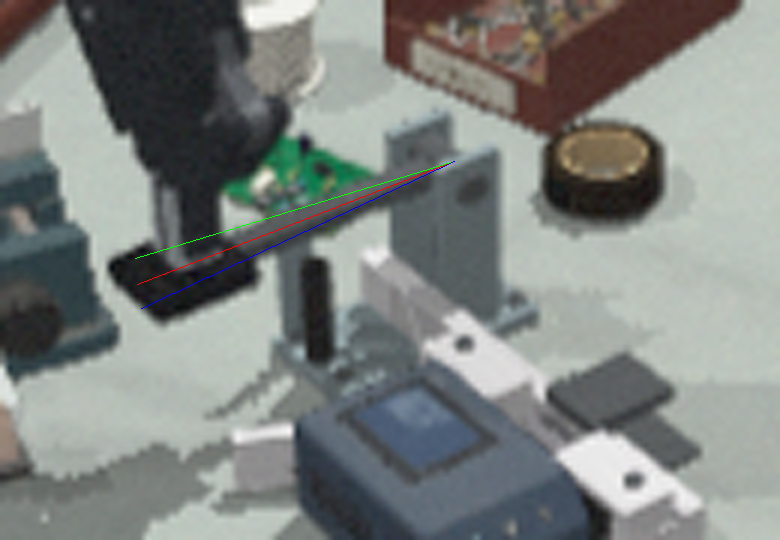

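The tip is at z = 0.081, which is the level height. The picture agrees: the arm lies along the red level line to within about 0.03 rad, with a small offset in the calibration. I'll average the holding force and confirm it's steady before handing in.

Run:
```python
from h import *
F=[]
for i in range(30):pause(.03);F.append(read_ft_force()[2])
print(np.mean(F),np.std(F),read_eef_pos(),read_time_s())
for i in range(2):
    read_camera("scene");print([(np.round(r["at"],1),round(r["confidence"],2)) for r in tip_of("scene","lever_pad")[:1]+tip_of("scene","lever_arm")[:1]])
```

```text
6.647536483513733 0.4885289073072099 [0.61161904 0.01629906 0.10017274] 29.25
[(array([217.1, 165.7]), 0.64), (array([263. , 147.2]), 0.94)]
[(array([218.7, 162.1]), 0.55), (array([263.6, 147.5]), 0.67)]
```

```bash
python3 -c "
from bench import *
print(sign_off(),read_time_s())"
```

```text
the job is handed in; nothing more can be done
the job is handed in; nothing more can be done
```

The dock is square against both stop blocks, and I handed in with the robot holding the lever at its middle position (to within about 0.03 rad) at about 29 s; the dock was slid to the station mouth in a light grip and only the last stretch was a pure push.

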